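# Clamp a lens in the blocking press and hold the press lever down

## Robot

A 6-joint arm with a two-finger parallel gripper is mounted at the origin on a cart in front of the work surface, level with it; the furniture and walls round the work are solid. World frame = base frame: x ahead of the robot, y to its left, z up, the work surface at z = 0. Lengths are in m, angles in rad, forces in N, time in s.
With the tool pointing down it reaches from about 0.425 to 0.925 m from the base axis. Payload 12.5 kg.
Tool frame: the origin (TCP) lies at the very end of the fingers, on their centre line; the grasp point (between the pads) lies 19 mm behind it; z points along the fingers, y is the line along which they close (so a half turn about z gives the same grasp; the last joint's range is limited). The gripper opens to 85 mm and grips with 20 to 120 N. Pads are 22 mm wide; open, the fingers measure 114 mm over their backs; the gripper's body (76 mm by 85 mm) begins 54 mm behind the grasp point. The pads swing forward as they close: fully open they stand 13 mm farther back than shut.
Start: joints at [-1.259, 0.491, 1.559, -0, 1.092, -0.106], TCP at [0.254, -0.571, 0.231] pointing down, gripper open.
Joint ranges: [-3.1, 3.1], [-0.84, 2.19], [0.05, 2.79], [-1.13, 4.28], [0.06, 2.93], [-2.69, 2.69]. Speed limits (rad/s): [2.22, 2.22, 2.79, 3.14, 3.14, 3.14].

## Interface

Orientations are given as a rotation vector (axis times angle).
In Python, from plant import sensors, optics, job gives the robot as it stands.
- The arm moves only by the tool step_arm, never from a script. Its argument "plan" is a list of rows, each a list of 7 numbers: the shift along the world's x, y, z in m, then the turn, a rotation vector about the world's x, y, z in degrees, then the gripper's target within -1 to 1 (shut at 1, half-way at 0, fully open at -1). In form: [[x, y, z, ax, ay, az, gripper], ...]. A call has exactly 10 rows; each row is the pose to reach, as a shift and turn from the pose commanded when the call began; what a row does not reach only later rows make up. A row lasts 1/10 s, in which the tool goes at most 50 mm and 8.59 degrees, less where a joint would pass 70% of its speed; a pose out of reach is approached as far as the arm can. A call with a gripper value outside its range is refused whole. The fingers move at their own pace and stop on an object; "grip_force" is the grip in N (left out, the last holds). Time passes only in rows, so rows that repeat a pose let the fingers close, or fill a call up. It gives the time, the measured TCP pose, the force, the opening and the grip force at its end, in the units of the state.
- sensors.read_state(): the state, without advancing time (a new reading comes with each control period).
- optics.get_image(name): name is "scene" or "top" or "wrist"; returns a dict with "img" (400x640x3 uint8, red, green, blue), "vfov" (degrees; the focal length in pixels is half the picture's height over the tangent of half this angle, whatever the lens; pixels are square), "cx", "cy" (the principal point, pixels), "position" and "orientation" of the camera in the world. Camera axes: x right, y down, z forward; pixel columns grow to the right and rows downward; lengths in m; the calibration is good to about 2 mm. A picture is of the moment at which its call begins. There is no depth.
- job.sign_off(): hands the job in; it is judged then, once.
The state is a dict: "time_s": time; "joint_positions": joint angles; "qd": joint speeds; "joint_torque": joint torques, N m; "ee_pos": TCP position; "orientation": TCP orientation; "contact_force": force on the tool from outside, world axes, zero at the start; "wrist_torque": the same for the moment, N m; "gripper_width": opening from 0.0 (shut) to 1.0 (fully open); "grip_force": force on a finger pad.
Only numpy, scipy, OpenCV 4.12 (cv2) and the standard library are available. Lean on these libraries where they do the work, as an engineer would, in place of code of your own. Each camera call takes 0.05 s, during which the arm holds its last target. There are 200 camera calls.

## Task

A lens blank lies in the small blocking press. First wind the handwheel clockwise by its crank knob until the jaw has the lens clamped firmly against the two rear pins and the wheel will turn no further; then, with the lever still at rest, flip the safety catch by pressing its thumb tab all the way down; then pull the ball lever towards the handwheel end of the press right to its stop, so that the pad presses on the lens, and finish while still holding the lever there (it springs back if let go). Leave the tin, the dial gauge and the small lens box on the worktop where they are.

Things in the scene. Friction and masses are not known exactly. Their poses are not given: they have to be found in the camera images.
- press: Grey bench press fixed to the worktop, 256 mm long, 96 mm wide; upright, only its place and yaw change. Frame: origin on the worktop under the lens seat; -x towards its handwheel (front, robot's side), +x towards its column (rear), +y left, z up. Base plate x -160..96, y +-48, top z 16 mm. Gear housing under the wheel: x -159..-79, y +-38, top z 52 mm. Column and overhanging head: x -26..86, y +-26, top z 120 mm.
- wheel_axis (a point): Point on the handwheel's upright axis at the grasping height of the crank knob (90 mm above the worktop). In the press frame at (-119, 0, 90) mm.
- crank_knob (a point): Centre (half-way up its gripping part) of the crank knob: an upright black cylinder 17 mm in diameter, standing 43 mm tall (z 65..108 mm) on the handwheel, 30 mm from the wheel axis. It spins freely on its pin, so a gripper holding it from above can carry it round in a circle without turning itself. The wheel is an 80 mm disc, its rim top is at z 65 mm.
- wheel (a joint): Handwheel angle, rad, 0..13.9, growing clockwise seen from above; it moves the jaw 2.55 mm per rad (16 mm per turn). Starts between about 1.6 and 7. Friction 0.05 Nm, and it stays where it is left. The jaw has the lens against the pins from about 13.3 rad; beyond that the clamping force builds up until the wheel's hard stop at 13.9 rad.
- jaw (a joint): Travel of the clamping jaw towards the column, m, 0..0.0355; the jaw touches a lens that lies against the pins at about 0.034. Driven by the handwheel only.
- lens_mid (a point): Centre of the lens blank: a loose clear disc 60 mm in diameter, 8 mm thick at the rim and 11 mm in the middle, lying flat on the round seat (seat top z 31 mm). It starts up to 6 mm in front of the rear pins; the jaw pushes it home. When home its centre is at x = 0, y = 0 of the press frame.
- catch_tab (a point): Middle of the top of the safety catch's thumb tab, a ridged dark plate 30 x 22 x 5 mm at the left of the press, at (36, 86, 155) mm in the press frame while the catch is on. The catch turns about point catch_pivot; pressing the tab down swings it on an arc of 58 mm radius to (23, 86, 105) mm.
- catch_pivot (a point): Pivot of the safety catch, at (30, 33, 131) mm in the press frame; its axis is the press's x axis tilted 0.25 rad, rear end down (the catch swings in the plane of the resting lever shaft).
- catch (a joint): Safety catch, rad: 0 on (its hook stands in front of the lever shaft and blocks it), 0.9 fully off (tab pressed down to its stop; clear of the lever from 0.6). Stays where it is left; about 1.2 N on the tab moves it.
- lever_ball (a point): Centre of the lever's black ball grip, 30 mm in diameter, 97 mm from the pivot; at (64, 0, 221) mm in the press frame at rest and at (7, 0, 218) mm at the stop; the shaft below it is 11 mm thick.
- lever_pivot (a point): Pivot of the lever, at (40, 0, 127) mm in the press frame; its axis is the press's y axis.
- lever (a joint): Press lever, rad: 0 at rest (leaning 0.25 rad to the rear), 0.6 at its stop (leaning 0.35 rad to the front), growing as the ball is pulled towards the handwheel end (-x of the press). A spring takes it back: about 2 N at the ball at rest, about 11 N at the stop. The pad comes down 40 mm per rad and meets the lens at about 0.4 rad; it is sprung, so the lever goes on to its stop.
- lensmeter: Obstacle: white lensmeter standing fixed to the right of the press, 384 mm tall; its body reaches 95 mm in front of, 81 mm behind and 66 mm to the left of its origin (centre of its underside).
- the_hand_edger: Obstacle: beige hand edger standing fixed to the left of the press, 128 mm tall; in its own frame it reaches x -121..121, y -67..80 mm from its origin (centre of its underside); the lip in front of x -67 is only 36 mm tall.
- tin_mid (a point): Bystander: round nose-pad tin, 54 mm in diameter, 22 mm high; its centre.
- gauge_mid (a point): Bystander: round dial lens gauge lying flat, 72 x 50 x 12 mm; centre of its round case.
- box_mid (a point): Bystander: small black lens box with a clear lid, 29 x 32 x 17 mm; its centre.
Mind the look-alikes: they are no part of the job. Leave any yellow look-alike of the part that bears lens_mid alone.

How it is judged:
On the way, in this order (a step that is already met when the one before it is completed fails the run):
1. the jaw clamps the lens against the rear pins, catch still on and lever at rest (value of joint wheel above 13.45 rad and contact force between jaw and lens above 1 N and contact force between lens and rear_pins above 1 N and value of joint catch below 0.3 rad and value of joint lever below 0.1 rad), for 0.2 s.
2. the safety catch is flipped off, lever still at rest (value of joint catch above 0.7 rad and value of joint lever below 0.1 rad), for 0.1 s.
At the end, for the whole second after the job is handed in: The robot still holds the lever pulled to its stop (within 0.1 rad) with the pad pressing on the lens (over 2 N), the catch is off, and the lens lies flat, clamped between jaw and rear pins (over 0.7 N) (value of joint lever above 0.5 rad and contact force between the fingers and lever above 1 N and contact force between pad and lens above 2 N and value of joint catch above 0.6 rad and contact force between jaw and lens above 0.7 N and contact force between lens and rear_pins above 0.7 N and angle between lens_mid's own z axis and vertical below 0.08 rad); the arm keeps its last pose, push and grip.
It fails at once if the lever is forced against the catch (value of joint lever above 0.2 rad and value of joint catch below 0.5 rad).
It fails at once if a bystander is moved more than 30 mm (distance of any of tin_mid, gauge_mid, box_mid from where it was at the start of the episode above 0.03 m).
It also fails if it takes over 72 s, if anything falls off the work surface, if the arm or the gripper's body presses on something with over 40 N, if the wrist force passes 120 N, or if a joint passes its speed limit or range.

## Working session

There is one attempt and no reset: what is moved stays moved. The work goes in short steps, Python scripts to look and compute and a tool call to move; the robot and the scene stay as the last step left them, time stands still between calls to the robot, and variables do not carry over. Pictures are saved under pics/ and viewed, at most 10 in all, crops included, and the job is handed in when it is done.

Besides the shell and the picture viewer there is one more tool, called after "Call:" as name(argument=value, ...) on one line, values as JSON. step_arm: Moves the arm, as the interface text tells. Its arguments: {"type":"object","properties":{"plan":{"type":"array"},"grip_force":{"type":"number"}},"required":["plan"]}

```bash
mkdir -p pics; ls
python3 - <<'E'
from plant import sensors, optics, job
import cv2,json,numpy as np
s=sensors.read_state(); print(s)
for n in("scene","top"):
    d=optics.get_image(n); im=d.pop("img"); cv2.imwrite(f"pics/{n}0.png",im[...,::-1]); print(n,d)
    np.savez(f"{n}0.npz",img=im,**d)
E
```

```text
pics
{'time_s': 0.0, 'joint_positions': array([-1.25858087e+00,  4.91568732e-01,  1.55944566e+00, -3.79872780e-05,
        1.09169993e+00, -1.05568788e-01]), 'qd': array([ 0.00115857,  0.00010925, -0.00061773, -0.0011087 , -0.00108149,
        0.00128089]), 'joint_torque': array([ 3.95659690e-04, -6.18459535e+01, -2.61591321e+01, -1.16975461e-04,
        4.20640441e-03, -2.65743054e-06]), 'ee_pos': array([ 0.25354657, -0.57101559,  0.23072334]), 'orientation': array([-3.07220464e+00, -6.51287923e-01,  2.34295302e-04]), 'contact_force': array([0.12707225, 0.25693045, 0.61812774]), 'wrist_torque': array([-0.06252747, -0.03600676,  0.05427714]), 'grip_force': 0.0, 'gripper_width': 0.998353316442606}
scene {'vfov': 54.90309448981421, 'cx': 321.7723999532737, 'cy': 199.32432477757243, 'position': array([0.10545477, 0.5099477 , 0.72348988]), 'orientation': array([-0.8008839 ,  2.47371088, -1.24260173])}
top {'vfov': 49.25768661486705, 'cx': 317.5428372878713, 'cy': 205.34622594162877, 'position': array([ 0.37926733, -0.13252249,  1.35433316]), 'orientation': array([-2.17107462,  2.12764939, -0.11479865])}
```

View pics/scene0.png

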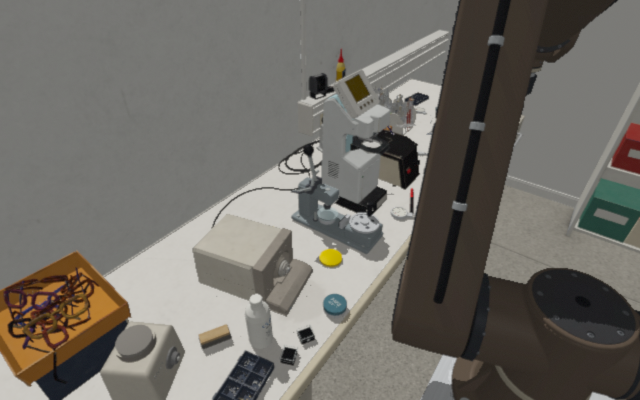

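View pics/top0.png

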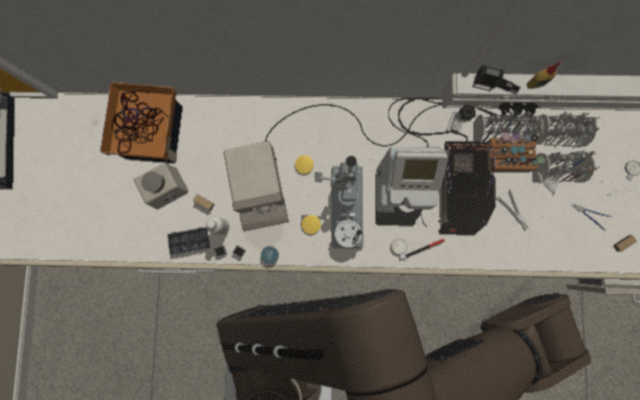

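The top view shows the press: wheel at about (348,234), lever ball (351,160) and catch tab (320,177). The yellow discs at (304,164) and (311,225) are look-alikes. The lensmeter is at (412,180), the edger at (257,185), the tin at (269,256), the gauge at (399,246) and the boxes at (220,252) and (238,252). I'll enlarge both views of the press.

Run:
```python
import cv2,numpy as np
a=cv2.imread("pics/top0.png")[145:260,290:385]; b=cv2.imread("pics/scene0.png")[135:255,280:395]
a=cv2.resize(a,None,fx=4.2,fy=4.2,interpolation=cv2.INTER_CUBIC);b=cv2.resize(b,(390,407),interpolation=cv2.INTER_CUBIC)
o=np.zeros((max(a.shape[0],b.shape[0]),a.shape[1]+b.shape[1],3),np.uint8);o[:a.shape[0],:a.shape[1]]=a;o[:b.shape[0],a.shape[1]:]=b
print(a.shape,b.shape);cv2.imwrite("pics/crop0.png",o)
```

```text
(483, 399, 3) (407, 390, 3)
```

View pics/crop0.png

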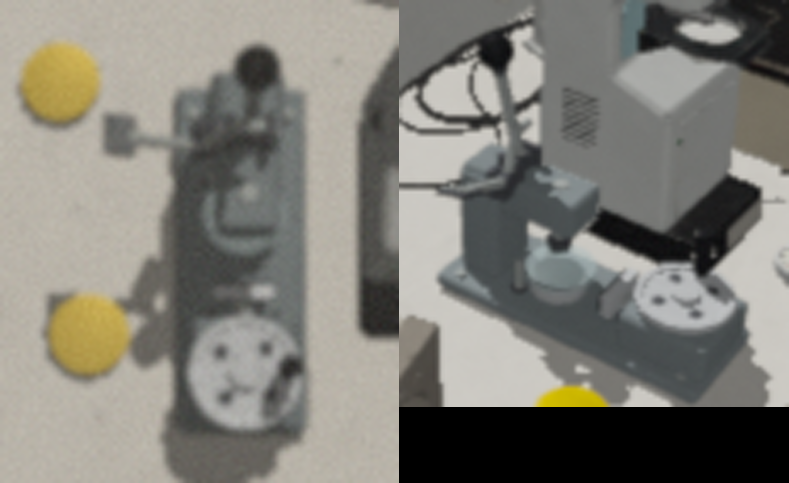

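```bash
cat > h.py <<'E'
import numpy as np
from scipy.spatial.transform import Rotation as R
from scipy.optimize import least_squares
def K(d): return float(d["cx"]),float(d["cy"]),200/np.tan(np.radians(float(d["vfov"]))/2)
def proj(d,P):
    c=R.from_rotvec(d["orientation"]).inv().apply(np.atleast_2d(P)-d["position"]); cx,cy,f=K(d)
    return np.c_[cx+f*c[:,0]/c[:,2],cy+f*c[:,1]/c[:,2]]
def ray(d,px,z):
    cx,cy,f=K(d); v=R.from_rotvec(d["orientation"]).apply([(px[0]-cx)/f,(px[1]-cy)/f,1]); p=np.array(d["position"])
    return p+v*(z-p[2])/v[2]
def w(p,P):
    P=np.atleast_2d(P)/1000.; c,s=np.cos(p[2]),np.sin(p[2])
    return np.c_[p[0]+c*P[:,0]-s*P[:,1],p[1]+s*P[:,0]+c*P[:,1],P[:,2]]
E
python3 - <<'E'
from h import *
T=np.load("top0.npz");S=np.load("scene0.npz")
t=lambda u,v:(290+u/4.2,145+v/4.2); s=lambda u,v:(280+(u-399)/3.391,135+v/3.391)
oT=[((64,0,221),t(257,67)),((36,86,155),t(120,135)),((-119,0,65),t(245,373)),((96,48,16),t(177,92)),((96,-48,16),t(305,92)),((-160,-48,16),t(305,435))]
oS=[((64,0,221),s(496,52)),((-119,0,65),s(687,299)),((-159,-38,52),s(742,300)),((-160,48,16),s(695,400)),((96,48,16),s(440,280))]
def f(p): return np.r_[(proj(T,w(p,[o[0] for o in oT]))-[o[1] for o in oT]).ravel(),(proj(S,w(p,[o[0] for o in oS]))-[o[1] for o in oS]).ravel()]
r=least_squares(f,[.6,-.2,0],loss="soft_l1");p=r.x
print(p,np.round(f(p).reshape(-1,2),1))
for n,q in dict(axis=(-119,0,90),tab=(36,86,155),tab2=(23,86,105),ball=(64,0,221),ball2=(7,0,218)).items(): print(n,w(p,q).round(4))
print("knob",ray(T,t(290,367),.108),ray(S,s(712,262),.09))
for n,u in dict(tin=(269,256),gauge=(399,246),edger=(257,185),lm=(412,180)).items(): print(n,ray(T,u,.01).round(3))
E
```

```text
[ 0.5746588  -0.19734095  0.00410098] [[-0.4  0.6]
 [-0.1 -0.9]
 [-1.2  0.3]
 [-0.6 -1. ]
 [-0.3 -0.5]
 [-0.7  0.2]
 [ 1.  -0.8]
 [ 0.3 -1.5]
 [ 3.7  0.2]
 [ 0.8 -1.1]
 [-1.  -2.7]]
axis [[ 0.4557 -0.1978  0.09  ]]
tab [[ 0.6103 -0.1112  0.155 ]]
tab2 [[ 0.5973 -0.1112  0.105 ]]
ball [[ 0.6387 -0.1971  0.221 ]]
ball2 [[ 0.5817 -0.1973  0.218 ]]
knob [ 0.45870478 -0.22956461  0.108     ] [ 0.44685055 -0.21530813  0.09      ]
tin [0.387 0.038 0.01 ]
gauge [ 0.426 -0.36   0.01 ]
edger [0.607 0.083 0.01 ]
lm [ 0.632 -0.4    0.01 ]
```

Candidates for the crank knob: the dark upright at crop (290,367), i.e. top pixel (359,232). The other dark spots on the wheel at crop (220,352) and (265,349) are flat holes. The knob stands off the rim and casts a shadow, so I choose it, and I'll check it with the wrist camera.

Call:
step_arm(plan=[[0.012,0.035,0.005,0,0,-4,-0.2],[0.025,0.07,0.01,0,0,-8,-0.2],[0.04,0.105,0.02,0,0,-12,-0.2],[0.052,0.14,0.02,0,0,-16,-0.2],[0.066,0.175,0.02,0,0,-20,-0.2],[0.08,0.21,0.02,0,0,-24,-0.2],[0.095,0.245,0.02,0,0,-24,-0.2],[0.12,0.285,0.02,0,0,-24,-0.2],[0.146,0.321,0.02,0,0,-24,-0.2],[0.146,0.321,0.02,0,0,-24,-0.2]], grip_force=20)

```text
time_s: 1.1
ee_pos: [0.4013, -0.2467, 0.2513]
orientation: [-3.141, -0.005, -0.0]
contact_force: [-0.5, -0.5, 0.4]
gripper_width: 0.6
grip_force: 0.0
```

Run:
```python
from plant import sensors, optics
import cv2,numpy as np
from h import *
print({k:np.round(v,3) for k,v in sensors.read_state().items()})
o=[]
for n in("wrist","scene","top"):
    d=optics.get_image(n); np.savez(f"{n}1.npz",**d)
    im=d["img"][...,::-1]
    o.append(im)
    if n=="wrist":
        print(d["position"],d["orientation"])
cv2.imwrite("pics/w1.png",o[0])
```

```text
{'time_s': np.float64(1.1), 'joint_positions': array([-6.920e-01,  2.490e-01,  1.895e+00,  1.000e-03,  9.980e-01,
        8.750e-01]), 'qd': array([-0.081,  0.009, -0.009, -0.02 , -0.003, -0.089]), 'joint_torque': array([ 2.9500e+00, -4.3451e+01, -2.4209e+01,  2.3300e-01,  2.8000e-02,
        1.1000e+00]), 'ee_pos': array([ 0.401, -0.247,  0.251]), 'orientation': array([-3.141, -0.005, -0.   ]), 'contact_force': array([-0.511, -0.487,  0.391]), 'wrist_torque': array([-0.012,  0.012, -0.013]), 'grip_force': np.float64(0.0), 'gripper_width': np.float64(0.6)}
[ 0.47405453 -0.24684835  0.39356964] [ 2.06941432 -2.06323985 -0.30134656]
```

View pics/w1.png

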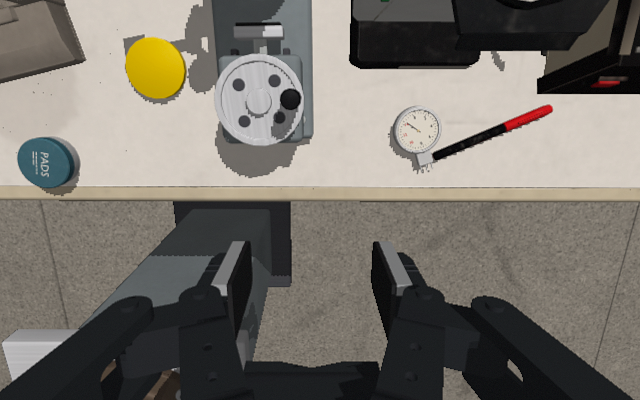

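Wrist view: knob top at (291,98), wheel disc centre about (259.5,100), gauge at (417,129), tin at (47,161).

Run:
```python
from h import *
W=np.load("wrist1.npz")
print("knob",ray(W,(291,98.5),.108),"axis",ray(W,(259.5,100),.065))
print("housing front-right", ray(W,(305,141),.052), "lensmeter", ray(W,(350,67),.03), "base edge",ray(W,(313,136),.016))
```

```text
knob [ 0.46293733 -0.23109224  0.108     ] axis [ 0.45989693 -0.20085505  0.065     ]
housing front-right [ 0.42170116 -0.24077137  0.052     ] lensmeter [ 0.48919546 -0.2834507   0.03      ] base edge [ 0.42144265 -0.24849857  0.016     ]
```

Call:
step_arm(plan=[[0.03,0.01,0,0,0,0,-0.1],[0.0635,0.019,-0.01,0,0,0,-0.1],[0.0635,0.019,-0.03,0,0,0,0],[0.0635,0.019,-0.07,0,0,0,0],[0.0635,0.019,-0.11,0,0,0,0],[0.0635,0.019,-0.145,0,0,0,0],[0.0635,0.019,-0.17,0,0,0,0],[0.0635,0.019,-0.18,0,0,0,0],[0.0635,0.019,-0.18,0,0,0,0.4],[0.0635,0.019,-0.18,0,0,0,0.8]])

```text
time_s: 2.25
ee_pos: [0.4622, -0.2303, 0.0717]
orientation: [-3.139, 0.004, 0.004]
contact_force: [-0.2, 28.1, 1.8]
gripper_width: 0.188
grip_force: 19.7
```

Call:
step_arm(plan=[[0,0,0,0,0,0,1],[0,0,0,0,0,0,1],[0,0,0,0,0,0,1],[0,0,0,0,0,0,1],[0,0,0,0,0,0,1],[0,0,0,0,0,0,1],[0,0,0,0,0,0,1],[0,0,0,0,0,0,1],[0,0,0,0,0,0,1],[0,0,0,0,0,0,1]], grip_force=30)

```text
time_s: 3.25
ee_pos: [0.462, -0.2298, 0.072]
orientation: [-3.139, 0.002, 0.004]
contact_force: [-1.7, 11.3, -7.5]
gripper_width: 0.184
grip_force: 29.4
```

Run:
```python
from plant import sensors, optics
import cv2
d=optics.get_image("wrist");cv2.imwrite("pics/w2.png",d["img"][...,::-1])
```

```text
(no output)
```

View pics/w2.png

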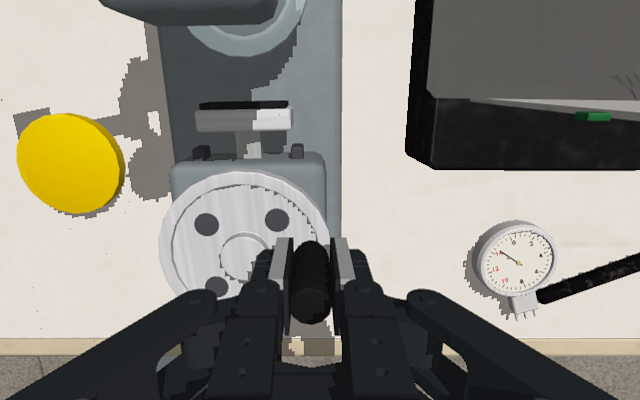

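The grip holds the knob. Next I'll compute the circle waypoints.

Run:
```python
import numpy as np
a=np.array([.460,-.199]);c=np.array([.463,-.231])
for i in range(2):
    th=np.radians(-84.6-(150*i)-15*np.arange(1,11)); P=a+.03*np.c_[np.cos(th),np.sin(th)]
    print(np.round((P-c)*1000,1).tolist()); c=P[-1]
```

```text
[[-8.0, 2.4], [-15.5, 4.7], [-22.1, 8.9], [-27.5, 14.6], [-31.1, 21.5], [-32.9, 29.2], [-32.6, 37.0], [-30.3, 44.5], [-26.1, 51.1], [-20.4, 56.5]]
[[6.9, 3.7], [14.6, 5.4], [22.4, 5.1], [29.9, 2.8], [36.5, -1.3], [41.8, -7.1], [45.5, -14.0], [47.2, -21.6], [47.0, -29.5], [44.7, -36.9]]
```

Call:
step_arm(plan=[[-0.008,0.0024,0,0,0,0,1],[-0.0155,0.0047,0,0,0,0,1],[-0.0221,0.0089,0,0,0,0,1],[-0.0275,0.0146,0,0,0,0,1],[-0.0311,0.0215,0,0,0,0,1],[-0.0329,0.0292,0,0,0,0,1],[-0.0326,0.037,0,0,0,0,1],[-0.0303,0.0445,0,0,0,0,1],[-0.0261,0.0511,0,0,0,0,1],[-0.0204,0.0565,0,0,0,0,1]])

```text
time_s: 4.3
ee_pos: [0.4435, -0.1744, 0.0719]
orientation: [3.14, -0.001, 0.003]
contact_force: [2.0, -7.8, 3.9]
gripper_width: 0.184
grip_force: 31.1
```

Call:
step_arm(plan=[[0.0069,0.0037,0,0,0,0,1],[0.0146,0.0054,0,0,0,0,1],[0.0224,0.0051,0,0,0,0,1],[0.0299,0.0028,0,0,0,0,1],[0.0365,-0.0013,0,0,0,0,1],[0.0418,-0.0071,0,0,0,0,1],[0.0455,-0.014,0,0,0,0,1],[0.0472,-0.0216,0,0,0,0,1],[0.047,-0.0295,0,0,0,0,1],[0.0447,-0.0369,0,0,0,0,1]])

```text
time_s: 5.3
ee_pos: [0.4878, -0.2111, 0.0719]
orientation: [-3.142, 0.001, -0.001]
contact_force: [-0.1, 2.6, 6.8]
gripper_width: 0.185
grip_force: 31.5
```

Run:
```python
import numpy as np
a=np.array([.460,-.199]);th=np.radians(-84.6-300);c=a+.03*np.r_[np.cos(th),np.sin(th)];print(c)
for i in range(3):
    th=np.radians(-84.6-300-(150*i)-15*np.arange(1,11)); P=a+.03*np.c_[np.cos(th),np.sin(th)]
    print(np.round((P-c)*1000,1).tolist()); c=P[-1]
```

```text
[ 0.48727708 -0.21148842]
[[-4.2, -6.6], [-9.9, -12.0], [-16.8, -15.6], [-24.5, -17.4], [-32.3, -17.1], [-39.8, -14.8], [-46.4, -10.6], [-51.7, -4.9], [-55.4, 2.0], [-57.1, 9.7]]
[[0.3, 7.8], [2.6, 15.3], [6.8, 21.9], [12.5, 27.3], [19.4, 30.9], [27.0, 32.7], [34.9, 32.4], [42.4, 30.1], [49.0, 25.9], [54.3, 20.2]]
[[3.7, -6.9], [5.4, -14.6], [5.1, -22.4], [2.8, -29.9], [-1.3, -36.5], [-7.1, -41.8], [-14.0, -45.5], [-21.6, -47.2], [-29.5, -47.0], [-36.9, -44.7]]
```

Run:
```python
from h import *
W=np.load("wrist1.npz")
for v in (23,26,38):
  for z in (.04,.05): 
    x=ray(W,(258,v),z)[0]; print(v,z,(x-.579)*1000, ((x-.579)*1000+64)/2.55)
```

```text
23 0.04 -53.04477966981391 4.296164835367093
23 0.05 -54.512685523892436 3.7205154808264957
26 0.04 -55.520052188764765 3.3254697298961706
26 0.05 -56.917949981027725 2.7772745172440296
38 0.04 -65.52993227470294 -0.599973441059978
38 0.05 -66.64472091495999 -1.037145456847055
```

Call:
step_arm(plan=[[-0.0042,-0.0066,0,0,0,0,1],[-0.0099,-0.012,0,0,0,0,1],[-0.0168,-0.0156,0,0,0,0,1],[-0.0245,-0.0174,0,0,0,0,1],[-0.0323,-0.0171,0,0,0,0,1],[-0.0398,-0.0148,0,0,0,0,1],[-0.0398,-0.0148,0,0,0,0,1],[-0.0398,-0.0148,0,0,0,0,1],[-0.0398,-0.0148,0,0,0,0,1],[-0.0398,-0.0148,0,0,0,0,1]])

```text
time_s: 6.3
ee_pos: [0.4472, -0.2265, 0.0718]
orientation: [3.141, -0.001, -0.001]
contact_force: [-5.8, -6.5, 10.1]
gripper_width: 0.182
grip_force: 31.6
```

Run:
```python
from plant import sensors, optics
import cv2,numpy as np
o=[]
for n,(x,y) in dict(wrist=(100,0),scene=(290,165)).items():
    d=optics.get_image(n);np.savez(n+"3.npz",**d); im=d["img"][...,::-1]
    o.append(cv2.resize(im[0:250,100:350] if n=="wrist" else im[165:265,290:390],(400,400),interpolation=cv2.INTER_CUBIC))
cv2.imwrite("pics/w3.png",np.hstack(o))
```

```text
(no output)
```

View pics/w3.png

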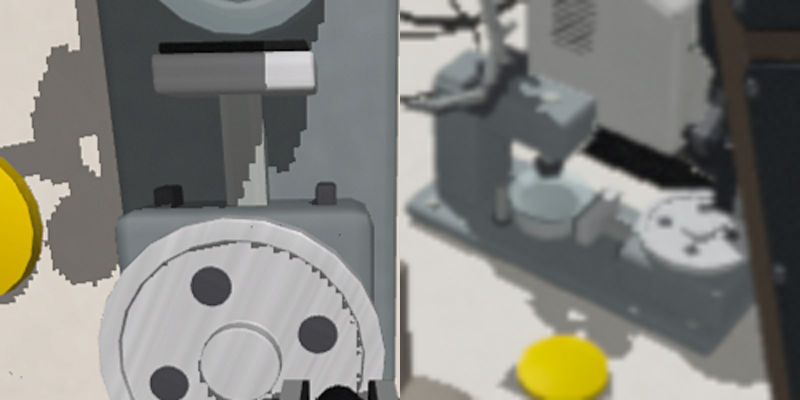

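The jaw has closed most of the way and a small gap to the seat and lens is left. Crop row 42 gives the jaw face at wrist pixel (246,26), and the lens edge is at about row 20.

Run:
```python
from h import *
W=np.load("wrist1.npz");V=np.load("wrist3.npz")
for z in (.035,.045,.055):
  a=ray(W,(258,23),z)[0];a2=ray(W,(258,37.5),z)[0];b=ray(V,(246,26),z)[0];b2=ray(V,(246,58),z)[0];print(z,(b-a)*1000,(b2-a2)*1000,(b-.579)*1000,((b-.579)*1000+64)/2.55)
print((ray(V,(246,20),.031)[0]-.579)*1000,(ray(V,(246,20),.039)[0]-.579)*1000)
a=np.array([.460,-.199]);th0=-84.6-390;c=a+.03*np.r_[np.cos(np.radians(th0)),np.sin(np.radians(th0))];print(c)
for st in (10*np.r_[1:11],100+8*np.r_[1:11]):
    th=np.radians(th0-st); P=a+.03*np.c_[np.cos(th),np.sin(th)]
    print(np.round((P-c)*1000,1).tolist()); c=P[-1]
```

```text
0.035 18.30447300049265 16.827684172208922 -34.006353742282 11.762214218712941
0.045 18.374167777349683 17.32198551062858 -35.40456481950349 11.213896149214317
0.055 18.443862554206714 17.816286849048126 -36.802775896725095 10.66557807971565
-30.89095223468119 -32.12123493193142
[ 0.44751158 -0.22627708]
[[-4.5, 2.6], [-8.6, 5.9], [-12.0, 9.9], [-14.6, 14.4], [-16.4, 19.3], [-17.4, 24.5], [-17.4, 29.7], [-16.5, 34.8], [-14.8, 39.8], [-12.2, 44.3]]
[[2.6, 3.3], [5.7, 6.1], [9.1, 8.6], [12.8, 10.5], [16.7, 11.9], [20.8, 12.7], [25.0, 13.0], [29.2, 12.6], [33.3, 11.7], [37.2, 10.2]]
```

Call:
step_arm(plan=[[-0.0045,0.0026,0,0,0,0,1],[-0.0086,0.0059,0,0,0,0,1],[-0.012,0.0099,0,0,0,0,1],[-0.0146,0.0144,0,0,0,0,1],[-0.0164,0.0193,0,0,0,0,1],[-0.0174,0.0245,0,0,0,0,1],[-0.0174,0.0297,0,0,0,0,1],[-0.0165,0.0348,0,0,0,0,1],[-0.0148,0.0398,0,0,0,0,1],[-0.0122,0.0443,0,0,0,0,1]])

```text
time_s: 7.4
ee_pos: [0.4357, -0.1819, 0.0719]
orientation: [3.141, -0.001, 0.002]
contact_force: [1.2, -4.6, 7.7]
gripper_width: 0.183
grip_force: 31.4
```

Call:
step_arm(plan=[[0.0026,0.0033,0,0,0,0,1],[0.0057,0.0061,0,0,0,0,1],[0.0091,0.0086,0,0,0,0,1],[0.0091,0.0086,0,0,0,0,1],[0.0091,0.0086,0,0,0,0,1],[0.0091,0.0086,0,0,0,0,1],[0.0091,0.0086,0,0,0,0,1],[0.0091,0.0086,0,0,0,0,1],[0.0091,0.0086,0,0,0,0,1],[0.0091,0.0086,0,0,0,0,1]])

```text
time_s: 8.4
ee_pos: [0.4449, -0.1736, 0.0719]
orientation: [3.141, -0.001, 0.002]
contact_force: [0.7, -4.3, 7.3]
gripper_width: 0.183
grip_force: 31.4
```

Call:
step_arm(plan=[[0.0018,0.001,0,0,0,0,1],[0.0037,0.0019,0,0,0,0,1],[0.0056,0.0026,0,0,0,0,1],[0.0076,0.0033,0,0,0,0,1],[0.0076,0.0033,0,0,0,0,1],[0.0076,0.0033,0,0,0,0,1],[0.0076,0.0033,0,0,0,0,1],[0.0076,0.0033,0,0,0,0,1],[0.0076,0.0033,0,0,0,0,1],[0.0076,0.0033,0,0,0,0,1]])

```text
time_s: 9.4
ee_pos: [0.4523, -0.1705, 0.0719]
orientation: [3.14, -0.001, 0.001]
contact_force: [-0.6, -5.7, 8.0]
gripper_width: 0.185
grip_force: 31.5
```

Call:
step_arm(plan=[[0.002,0.0004,0,0,0,0,1],[0.0041,0.0008,0,0,0,0,1],[0.0062,0.001,0,0,0,0,1],[0.0083,0.0011,0,0,0,0,1],[0.0083,0.0011,0,0,0,0,1],[0.0083,0.0011,0,0,0,0,1],[0.0083,0.0011,0,0,0,0,1],[0.0083,0.0011,0,0,0,0,1],[0.0083,0.0011,0,0,0,0,1],[0.0083,0.0011,0,0,0,0,1]])

```text
time_s: 10.4
ee_pos: [0.4568, -0.1697, 0.0716]
orientation: [-3.141, -0.0, 0.011]
contact_force: [-26.2, -23.1, 16.2]
gripper_width: 0.185
grip_force: 33.4
```

Call:
step_arm(plan=[[0.001,-0.001,0,0,0,0,1],[0.002,-0.0015,0,0,0,0,1],[0.003,-0.0015,0,0,0,0,1],[0.004,-0.0015,0,0,0,0,1],[0.004,-0.0015,0,0,0,0,1],[0.004,-0.0015,0,0,0,0,1],[0.004,-0.0015,0,0,0,0,1],[0.004,-0.0015,0,0,0,0,1],[0.004,-0.0015,0,0,0,0,1],[0.004,-0.0015,0,0,0,0,1]], grip_force=60)

```text
time_s: 11.4
ee_pos: [0.4572, -0.1698, 0.0715]
orientation: [-3.138, -0.001, 0.023]
contact_force: [-43.6, -20.4, 31.3]
gripper_width: 0.176
grip_force: 59.4
```

Run:
```python
from plant import sensors, optics
import cv2,numpy as np
o=[]
for n in("wrist","scene"):
    d=optics.get_image(n);np.savez(n+"4.npz",**d); im=d["img"][...,::-1]
    o.append(cv2.resize(im[0:250,100:350] if n=="wrist" else im[165:265,290:390],(400,400),interpolation=cv2.INTER_CUBIC))
cv2.imwrite("pics/w4.png",np.hstack(o))
print(sensors.read_state())
```

```text
{'time_s': 11.5, 'joint_positions': array([-0.489178  ,  0.54729755,  2.03454641, -0.00673686,  0.57438149,
        1.08660076]), 'qd': array([ 2.92592745e-05, -8.09582557e-04, -6.15645271e-04, -3.08320301e-04,
       -1.26193739e-03,  9.61077612e-04]), 'joint_torque': array([ 16.3669914 , -41.23412132, -26.16877913,   5.16400114,
        -7.08990633,   0.09318009]), 'ee_pos': array([ 0.45717749, -0.16977308,  0.07145578]), 'orientation': array([-3.13786347e+00, -1.09846142e-03,  2.29479172e-02]), 'contact_force': array([-43.67105019, -20.33690048,  30.75500829]), 'wrist_torque': array([-3.36655243,  7.0534981 ,  0.18339204]), 'grip_force': 59.350742729147896, 'gripper_width': 0.1770864271428541}
```

View pics/w4.png

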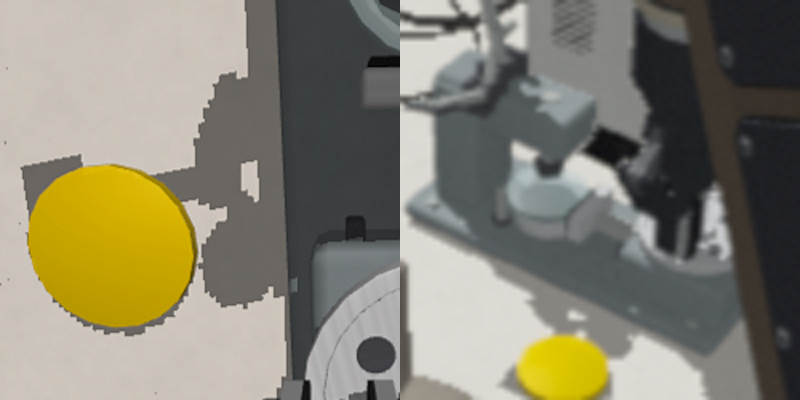

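The scene crop shows the jaw against the lens. A 17 N increase moved the knob only 0.4 mm, so the wheel is at its hard stop. I'll relax, release and lift.

Call:
step_arm(plan=[[-0.002,0,0,0,0,0,1],[-0.004,0,0,0,0,0,0.6],[-0.004,0,0,0,0,0,0.3],[-0.004,0,0,0,0,0,0],[-0.004,0,0,0,0,0,0],[-0.004,0,0.02,0,0,0,0],[-0.004,0,0.06,0,0,0,0],[-0.004,0.01,0.1,0,0,0,0.5],[-0.004,0.03,0.14,0,0,0,1],[-0.004,0.03,0.18,0,0,0,1]], grip_force=40)

```text
time_s: 12.5
ee_pos: [0.4599, -0.1387, 0.2528]
orientation: [-3.141, -0.0, 0.001]
contact_force: [0.7, 0.4, -0.5]
gripper_width: 0.007
grip_force: 0.0
```

Run:
```python
from plant import sensors, optics
import cv2,numpy as np
from h import *
d=optics.get_image("wrist");np.savez("wrist5.npz",**d); cv2.imwrite("pics/w5.png",d["img"][...,::-1])
s=sensors.read_state();print(s["ee_pos"],s["orientation"],s["contact_force"],s["joint_positions"])
```

```text
[ 0.46196073 -0.14015508  0.25874115] [3.13833727e+00 9.85464037e-04 1.12481022e-02] [ 1.1445667  -0.97012109  6.03489246] [-4.31534841e-01  2.54413871e-01  1.86367061e+00  7.31384734e-05
  1.01564406e+00  1.13859516e+00]
```

View pics/w5.png

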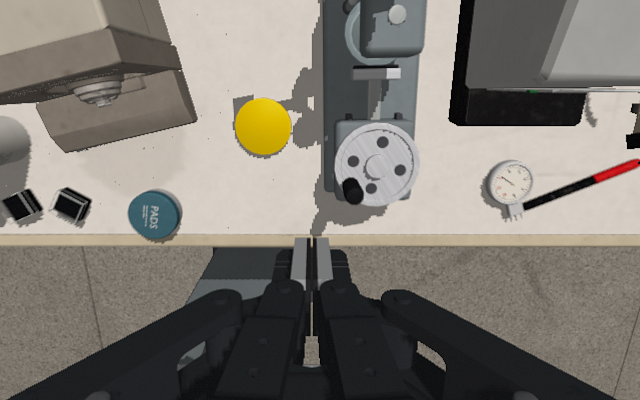

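Run:
```python
from h import *
W=np.load("wrist5.npz");a=np.array([.46,-.199])
print(W["position"])
for px in ((350,185),(352,190),(356,199)):
  for z in (.065,.108):
    q=ray(W,px,z);d=q[:2]-a;print(px,z,q,np.hypot(*d),np.degrees(np.arctan2(d[1],d[0])))
print("axis",ray(W,(376,166),.065))
print(proj(W,[[.457,-.1695,.065],[.457,-.1695,.108]]))
for z in (.035,.045): print((ray(W,(376,66),z)[0]-.579)*1000)
```

```text
[ 0.53274852 -0.13914312  0.39499928]
(350, 185) 0.065 [ 0.43997062 -0.17562287  0.065     ] 0.030784188121280153 130.58977174837707
(350, 185) 0.108 [ 0.45205989 -0.17086944  0.108     ] 0.02922967356265355 105.76221850492601
(352, 190) 0.065 [ 0.43501764 -0.17768161  0.065     ] 0.03284192576429315 139.5246324244953
(352, 190) 0.108 [ 0.44775229 -0.17265992  0.108     ] 0.029048340903065607 114.93765598581713
(356, 199) 0.065 [ 0.42599846 -0.18181484  0.065     ] 0.03809769331014829 153.18692038725538
(356, 199) 0.108 [ 0.43990835 -0.17625458  0.108     ] 0.03034845629118621 131.4550370035872
axis [ 0.4584276  -0.19937074  0.065     ]
[[344.01624845 167.48938102]
 [348.51784516 179.21478934]]
-30.826913058864424
-31.25537409659063
```

Run:
```python
from plant import sensors, optics
import cv2,numpy as np
from h import *
d=optics.get_image("wrist");np.savez("wrist6.npz",**d)
im=d["img"][...,::-1][120:220,310:440]; cv2.imwrite("pics/w6.png",cv2.resize(im,None,fx=6,fy=6,interpolation=cv2.INTER_NEAREST))
print(proj(d,[[.457,-.1695,.065],[.457,-.1695,.108],[.46,-.199,.065]]))
for t in range(90,150,10):
    c=np.array([.46,-.199])+.03*np.array([np.cos(np.radians(t)),np.sin(np.radians(t))])
    print(t,proj(d,[[*c,.065],[*c,.108]]).round(1).tolist())
```

```text
[[341.13108523 169.78769305]
 [345.35084649 181.1712813 ]
 [372.15233711 166.69871624]]
90 [[340.7, 166.7], [344.8, 177.7]]
100 [[341.0, 172.0], [345.2, 183.7]]
110 [[342.3, 177.2], [346.7, 189.5]]
120 [[344.5, 181.9], [349.1, 194.8]]
130 [[347.5, 186.2], [352.5, 199.6]]
140 [[351.2, 189.9], [356.7, 203.8]]
```

View pics/w6.png

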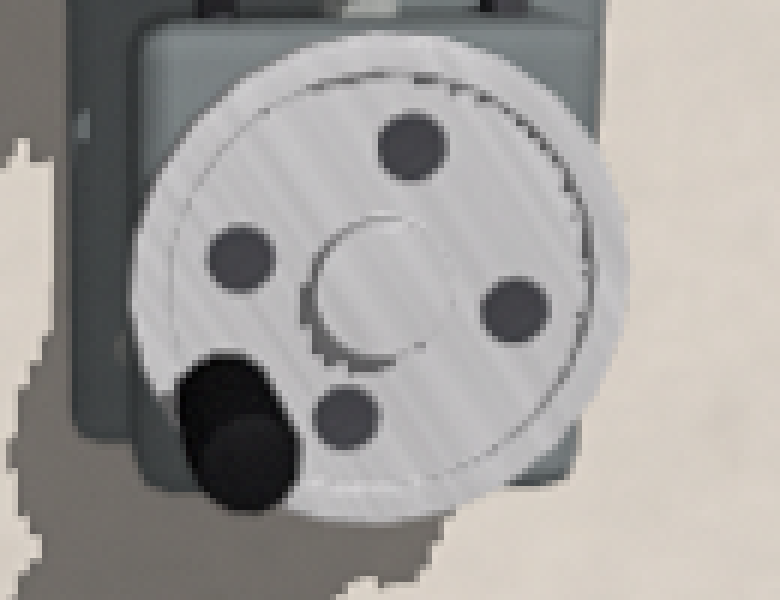

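The crop puts the knob top at wrist pixel (352,197), which is about 128°. It was at 95° at the stop, so the wheel sprang back about 0.58 rad on release. I'll regrip it, wind it to the stop and release more gently.

Call:
step_arm(plan=[[-0.01,-0.02,0,0,0,0,0],[-0.019,-0.035,0,0,0,0,0],[-0.019,-0.035,-0.01,0,0,0,0],[-0.019,-0.035,-0.05,0,0,0,0],[-0.019,-0.035,-0.09,0,0,0,0],[-0.019,-0.035,-0.13,0,0,0,0],[-0.019,-0.035,-0.16,0,0,0,0],[-0.019,-0.035,-0.18,0,0,0,0],[-0.019,-0.035,-0.18,0,0,0,0],[-0.019,-0.035,-0.18,0,0,0,0.4]], grip_force=25)

```text
time_s: 13.6
ee_pos: [0.4414, -0.1752, 0.071]
orientation: [-3.141, 0.001, 0.002]
contact_force: [-0.3, -0.1, 0.5]
gripper_width: 0.342
grip_force: 0.0
```

Call:
step_arm(plan=[[0,0,0,0,0,0,1],[0,0,0,0,0,0,1],[0,0,0,0,0,0,1],[0,0,0,0,0,0,1],[0,0,0,0,0,0,1],[0,0,0,0,0,0,1],[0,0,0,0,0,0,1],[0,0,0,0,0,0,1],[0,0,0,0,0,0,1],[0,0,0,0,0,0,1]])

```text
time_s: 14.6
ee_pos: [0.4414, -0.1755, 0.0719]
orientation: [3.141, -0.002, 0.001]
contact_force: [-3.4, 5.0, 6.9]
gripper_width: 0.187
grip_force: 25.5
```

Call:
step_arm(plan=[[0.0015,0.0013,0,0,0,0,1],[0.0033,0.0025,0,0,0,0,1],[0.0053,0.0036,0,0,0,0,1],[0.0074,0.0045,0,0,0,0,1],[0.0095,0.0053,0,0,0,0,1],[0.0115,0.0058,0,0,0,0,1],[0.0135,0.0061,0,0,0,0,1],[0.015,0.0062,0,0,0,0,1],[0.015,0.0062,0,0,0,0,1],[0.015,0.0062,0,0,0,0,1]])

```text
time_s: 15.6
ee_pos: [0.4535, -0.17, 0.0718]
orientation: [-3.141, 0.001, 0.008]
contact_force: [-23.3, -12.4, 14.7]
gripper_width: 0.186
grip_force: 28.2
```

Call:
step_arm(plan=[[-0.0003,0,0,0,0,0,1],[-0.0006,0,0,0,0,0,1],[-0.0009,0,0,0,0,0,1],[-0.0012,0,0,0,0,0,1],[-0.0015,-0.0003,0,0,0,0,1],[-0.0018,-0.0006,0,0,0,0,1],[-0.002,-0.0008,0,0,0,0,1],[-0.0022,-0.001,0,0,0,0,1],[-0.0022,-0.001,0,0,0,0,1],[-0.0022,-0.001,0,0,0,0,1]])

```text
time_s: 16.6
ee_pos: [0.4531, -0.1704, 0.0719]
orientation: [-3.141, 0.002, 0.003]
contact_force: [-9.2, -0.5, 10.0]
gripper_width: 0.186
grip_force: 27.2
```

Call:
step_arm(plan=[[-0.001,0,0,0,0,0,0.7],[-0.001,0,0,0,0,0,0.62],[-0.001,0,0,0,0,0,0.58],[-0.001,0,0,0,0,0,0.54],[-0.001,0,0,0,0,0,0.5],[-0.001,0,0,0,0,0,0.4],[-0.001,0,0,0,0,0,0.3],[-0.001,0,0,0,0,0,0.2],[-0.001,0,0,0,0,0,0.1],[-0.001,0,0,0,0,0,0.1]], grip_force=20)

```text
time_s: 17.6
ee_pos: [0.4532, -0.1704, 0.0713]
orientation: [3.142, -0.002, -0.0]
contact_force: [-0.2, -0.7, 0.3]
gripper_width: 0.447
grip_force: 0.0
```

Run:
```python
from plant import sensors, optics
import cv2,numpy as np
from h import *
d=optics.get_image("wrist");np.savez("wrist7.npz",**d)
im=d["img"][...,::-1]
cv2.imwrite("pics/w7.png",im)
for t in range(85,140,10):
    c=np.array([.46,-.199])+.03*np.array([np.cos(np.radians(t)),np.sin(np.radians(t))])
    print(t,proj(d,[[*c,.108]]).round(1).tolist())
```

```text
85 [[306.5, 283.4]]
95 [[306.6, 297.2]]
105 [[309.4, 310.5]]
115 [[314.6, 322.9]]
125 [[322.2, 334.1]]
135 [[331.7, 343.8]]
```

View pics/w7.png

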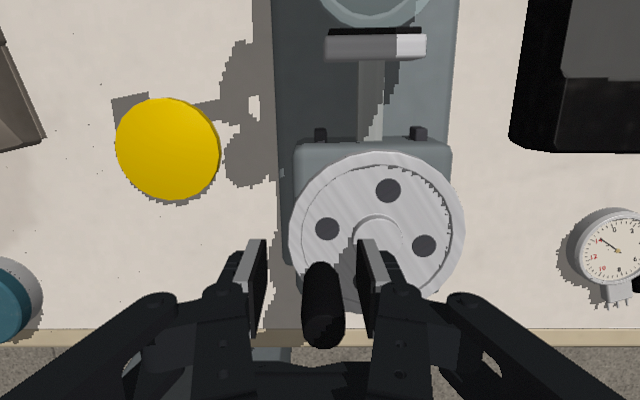

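The w7 view shows the knob top at (323,333), about 125°, which is roughly 10 mm behind the TCP. That means it either slipped in the pads or sprang back. The wheel's four holes, already measured in the earlier pictures, give its true angle while it was being pushed.

Run:
```python
from h import *
H={3:[(231.9,178.8),(298,208.8),(205,239)],4:[(334.4,220.6)],6:[(378.7,144.5),(350,163),(395.8,171.7),(367.5,189.5)],7:[(388,190),(327,228),(424,245)]}
for k,v in H.items():
    d=np.load(f"wrist{k}.npz")
    for px in v:
        q=ray(d,px,.064)[:2]-[.46,-.199]; print(k,px,np.hypot(*q).round(4),np.degrees(np.arctan2(q[1],q[0])).round(1))
```

```text
3 (231.9, 178.8) 0.0216 17.0
3 (298, 208.8) 0.023 -72.4
3 (205, 239) 0.0216 110.2
4 (334.4, 220.6) 0.022 58.4
6 (378.7, 144.5) 0.0217 -14.2
6 (350, 163) 0.0214 80.9
6 (395.8, 171.7) 0.0237 -102.5
6 (367.5, 189.5) 0.0231 171.8
7 (388, 190) 0.0223 -12.6
7 (327, 228) 0.0217 79.1
7 (424, 245) 0.0231 -100.6
```

From the holes, the knob was at about 103° under the 44 N push and came to rest at 124° both times. That rest angle is where the clamp spring balances the wheel friction. I'll do one firm re-wind with the knob centred in the pads to be sure.

Call:
step_arm(plan=[[-0.005,-0.002,0,0,0,0,0.1],[-0.01,-0.004,0,0,0,0,0.1],[-0.01,-0.004,0,0,0,0,0.1],[-0.01,-0.004,0,0,0,0,0.5],[-0.01,-0.004,0,0,0,0,1],[-0.01,-0.004,0,0,0,0,1],[-0.01,-0.004,0,0,0,0,1],[-0.01,-0.004,0,0,0,0,1],[-0.01,-0.004,0,0,0,0,1],[-0.01,-0.004,0,0,0,0,1]], grip_force=80)

```text
time_s: 18.65
ee_pos: [0.4433, -0.1746, 0.0715]
orientation: [3.141, -0.001, 0.0]
contact_force: [-2.4, -1.9, 4.8]
gripper_width: 0.174
grip_force: 77.9
```

Call:
step_arm(plan=[[0.0013,0.0008,0,0,0,0,1],[0.0028,0.0016,0,0,0,0,1],[0.0042,0.0023,0,0,0,0,1],[0.0057,0.0029,0,0,0,0,1],[0.0057,0.0029,0,0,0,0,1],[0.0057,0.0029,0,0,0,0,1],[0.0057,0.0029,0,0,0,0,1],[0.0057,0.0029,0,0,0,0,1],[0.0057,0.0029,0,0,0,0,1],[0.0057,0.0029,0,0,0,0,1]])

```text
time_s: 19.65
ee_pos: [0.449, -0.1716, 0.0715]
orientation: [3.141, -0.002, 0.0]
contact_force: [-1.9, -1.3, 5.7]
gripper_width: 0.171
grip_force: 78.0
```

Call:
step_arm(plan=[[0.0015,0.0005,0,0,0,0,1],[0.003,0.001,0,0,0,0,1],[0.003,0.001,0,0,0,0,1],[0.003,0.001,0,0,0,0,1],[0.003,0.001,0,0,0,0,1],[0.003,0.001,0,0,0,0,1],[0.003,0.001,0,0,0,0,1],[0.003,0.001,0,0,0,0,1],[0.003,0.001,0,0,0,0,1],[0.003,0.001,0,0,0,0,1]])

```text
time_s: 20.65
ee_pos: [0.4519, -0.1706, 0.0715]
orientation: [3.141, -0.001, -0.0]
contact_force: [-3.1, -1.7, 6.6]
gripper_width: 0.174
grip_force: 78.0
```

Call:
step_arm(plan=[[0.0015,0.0003,0,0,0,0,1],[0.003,0.0006,0,0,0,0,1],[0.003,0.0006,0,0,0,0,1],[0.003,0.0006,0,0,0,0,1],[0.003,0.0006,0,0,0,0,1],[0.003,0.0006,0,0,0,0,1],[0.003,0.0006,0,0,0,0,1],[0.003,0.0006,0,0,0,0,1],[0.003,0.0006,0,0,0,0,1],[0.003,0.0006,0,0,0,0,1]])

```text
time_s: 21.65
ee_pos: [0.4529, -0.1702, 0.0714]
orientation: [-3.141, 0.001, 0.006]
contact_force: [-16.5, -11.0, 12.4]
gripper_width: 0.171
grip_force: 78.9
```

Hard stop confirmed: the force jumps sharply at about 104°, and the spring torque up to there is small. I'll release softly and lift, then refine the press yaw.

Call:
step_arm(plan=[[-0.001,-0.001,0,0,0,0,1],[-0.0025,-0.001,0,0,0,0,1],[-0.0025,-0.001,0,0,0,0,0.8],[-0.0025,-0.001,0,0,0,0,0.6],[-0.0025,-0.001,0,0,0,0,0.4],[-0.0025,-0.001,0,0,0,0,0.1],[-0.0025,-0.001,0,0,0,0,0],[-0.0025,-0.001,0.03,0,0,0,0],[-0.0025,-0.001,0.08,0,0,0,0],[-0.0025,-0.001,0.13,0,0,0,0.3]], grip_force=40)

```text
time_s: 22.65
ee_pos: [0.452, -0.1707, 0.2025]
orientation: [-3.141, 0.002, 0.003]
contact_force: [0.1, 0.0, -0.1]
gripper_width: 0.359
grip_force: 0.0
```

Run:
```python
from h import *
T=np.load("top0.npz");S=np.load("scene0.npz")
t=lambda u,v:(290+u/4.2,145+v/4.2); s=lambda u,v:(280+(u-399)/3.391,135+v/3.391)
print("top axis",ray(T,t(245,373),.065),"tab",ray(T,t(120,135),.155),"ball",ray(T,t(257,67),.221))
print("scene ball",ray(S,s(496,52),.221),"scene axis",ray(S,s(687,299),.065))
W=np.load("wrist1.npz")
print("base right edge",[ray(W,p,.016).round(4) for p in((313,136),(312.5,5))])
# left base edge in w7
d=np.load("wrist7.npz"); print([ray(d,p,.016).round(4) for p in((274,60),(283,200))])
```

```text
top axis [ 0.45659126 -0.20138084  0.065     ] tab [ 0.6077203  -0.11157184  0.155     ] ball [ 0.64027305 -0.19820309  0.221     ]
scene ball [ 0.63808384 -0.19204117  0.221     ] scene axis [ 0.45329765 -0.1921108   0.065     ]
base right edge [array([ 0.4214, -0.2485,  0.016 ]), array([ 0.5452, -0.2475,  0.016 ])]
[array([ 0.5375, -0.1516,  0.016 ]), array([ 0.4616, -0.1544,  0.016 ])]
```

Call:
step_arm(plan=[[0.005,0.03,0.01,0,0,0,1],[0.02,0.06,0.01,0,0,0,1],[0.05,0.065,0.01,0,0,0,1],[0.09,0.065,0.01,0,0,0,1],[0.13,0.062,0.01,0,0,0,1],[0.155,0.06,0.005,0,0,0,1],[0.162,0.06,-0.005,0,0,0,1],[0.162,0.06,-0.02,0,0,0,1],[0.162,0.06,-0.03,0,0,0,1],[0.162,0.06,-0.03,0,0,0,1]])

```text
time_s: 23.65
ee_pos: [0.6131, -0.1107, 0.1697]
orientation: [-3.141, 0.002, 0.005]
contact_force: [0.2, -0.1, 1.1]
gripper_width: 0.0
grip_force: 0.0
```

Run:
```python
from plant import sensors, optics
from h import *
import cv2
s=sensors.read_state();print(s["ee_pos"],s["contact_force"],s["joint_positions"])
d=optics.get_image("wrist");np.savez("wrist8.npz",**d)
# project expected tab corners & measure colour there
c=np.array([[.614+a,-.111+b,.155] for a in(-.015,.015) for b in(-.011,.011)]);print(proj(d,c).round(1).tolist())
print(proj(d,[[.643,-.197,.221],s["ee_pos"]]).round(1))
g=cv2.cvtColor(d["img"],cv2.COLOR_RGB2GRAY)
cc,ss=proj(d,[[.643,-.197,.221]])[0].round().astype(int),16
x,y=cc;print("ball patch");print(g[max(0,y-48):y+49:8,max(0,x-48):x+49:8])
x,y=proj(d,[[.614,-.111,.155]])[0].round().astype(int);print(g[max(0,y-60):y+61:8,max(0,x-60):x+61:8])
```

```text
[ 0.61310311 -0.1107341   0.16973625] [ 0.2162848  -0.11477724  1.14053427] [-2.84617994e-01  5.53281312e-01  1.62829018e+00 -1.21318292e-04
  9.63144283e-01  1.28750904e+00]
[[334.1, 269.8], [288.8, 269.8], [335.1, 211.7], [287.5, 211.7]]
[[623.8 245.9]
 [310.7 257.7]]
ball patch
[[ 90  89 105  12  17  18  18  19]
 [ 99  12  16  17  19  20  23  23]
 [ 14  14  16  15  20  21  24  24]
 [ 13  14  17  18  18  21  21  25]
 [ 10  18  15  18  20  21  26  29]
 [ 13  14  17  17  19  25  24  27]
 [ 12  13  14  18  20  22  20  28]
 [ 10  14  15  16  21  22  21  28]
 [ 14  10  13  17  20  23  21  24]
 [ 13  13  10  16  16  17  20  19]
 [  7  10  12  14  16  18  20  19]
 [ 89  13  12  15  13  17  15  21]
 [ 87  89  73   8  13  16  16  18]]
[[222 221 222 221 221 219 220 220 220 220 220 221 219  95  73  74]
 [222 220 221 222 221 219 219 219 221 221 219 219 223  95  73  73]
 [222 222 222 221 219 220 219 220 219 220 219 220 113  80  74  73]
 [220 220 221 221 220 221 220 218 221 220 219 221 117  64  72  71]
 [222 222 221 220 219 100  89  63  70  74 221 221 115  66  73  73]
 [220 222 222 221 221  83 172 102  79 170 222 221 117  53  71  71]
 [219 221 220 221 221  82 175  92  80 171 223 222 115  50  70 120]
 [221 222 219 220 221  81 153  80  75 147 184 185 188 187 188 186]
 [221 221 219 219 221  81 129 121  68 129 156 150 139 127 108  84]
 [219 219 220 219  35  30 129  95  56 129  31  34 118  58  72  69]
 [219 220 222 225  51  21 129  70  44 129  51  53 107  58  71  71]
 [222 117 117  35  33  20 128  53  34 129  44  34  31  59  69  71]
 [220 118 181  33  31  62 129  44  31 129 122  33  35  61  71  70]
 [208 173 174  34  34  34  33  62  48  32  36  33  34  52  71  71]
 [118 173  33  34  37  35  33  38  23  36  31  37  33  32  73  71]
 [ 31  17  32  34  35  33  35  37  23  33  34  32  34  32  32  18]]
```

The tab lies under the fingertips as predicted. I'll press it down along its arc.

Call:
step_arm(plan=[[0,0,-0.008,0,0,0,1],[-0.001,0,-0.016,0,0,0,1],[-0.002,0.001,-0.023,0,0,0,1],[-0.004,0.001,-0.03,0,0,0,1],[-0.006,0.001,-0.037,0,0,0,1],[-0.008,0.001,-0.044,0,0,0,1],[-0.01,0.001,-0.05,0,0,0,1],[-0.012,0,-0.056,0,0,0,1],[-0.013,0,-0.06,0,0,0,1],[-0.013,0,-0.06,0,0,0,1]])

```text
time_s: 24.7
ee_pos: [0.601, -0.111, 0.1107]
orientation: [-3.141, 0.002, 0.002]
contact_force: [0.4, 1.0, 0.1]
gripper_width: -0.002
grip_force: 0.0
```

Call:
step_arm(plan=[[0,0,-0.002,0,0,0,1],[0,0,-0.004,0,0,0,1],[0,0,-0.006,0,0,0,1],[0,0,-0.008,0,0,0,1],[0,0,-0.008,0,0,0,1],[0,0,-0.008,0,0,0,1],[0,0,-0.008,0,0,0,1],[0,0,-0.008,0,0,0,1],[0,0,-0.008,0,0,0,1],[0,0,-0.008,0,0,0,1]])

```text
time_s: 25.7
ee_pos: [0.6015, -0.1099, 0.1064]
orientation: [-3.141, 0.002, -0.003]
contact_force: [-11.7, 10.9, 30.7]
gripper_width: -0.003
grip_force: 10.1
```

Run:
```python
from plant import sensors, optics
from h import *
import cv2
s=sensors.read_state();print(s["ee_pos"],s["contact_force"])
d=optics.get_image("wrist");np.savez("wrist9.npz",**d)
g=cv2.cvtColor(d["img"],cv2.COLOR_RGB2GRAY)
x,y=proj(d,[[.601,-.111,.105]])[0].round().astype(int);print(x,y);print(g[max(0,y-60):y+61:8,max(0,x-60):x+101:8])
```

```text
[ 0.60149757 -0.10994329  0.10635873] [-11.69586869  10.85732072  30.67115554]
313 257
[[217 218 218 216 217 212 215 215 215 217 216 215 215 217 114  67  71  71
   45  69  73]
 [217 216 218 216 217 215 215 214 215 216 217 215 216 109 114  67  69  71
   69  54  75]
 [218 216 216 215 215 216 216 214 215 217 214 215 216 113 114  67  71  70
   70  71  91]
 [217 217 215 214 215 216 215 214 218 217 217 216 204 114 115  66  71  70
   70  77 157]
 [217 217 216 215 215 214  69  64  63  66  65 120 204 114 112  69  70  70
   72  80 127]
 [217 218 217 216 217 214  81  49 129  90  64  84 203 113 109  68  69  69
   70 128 114]
 [216 215 217 217 217 219 126  27 127 127  64  78 205 113 109  68  70  71
   70 137 111]
 [214 216 216 215  34  30 127  25 127 125  33  30 130 118 110  65  69  68
   70 109 148]
 [217 214 220  43  50  76 126  26 130 127  52  53 153 152 153 154 153 152
  153 149 143]
 [215 214 113  31  31 132 126  27 130 127  31  32 114 122 130 134 138 142
  147 150 152]
 [216 208 113  33  32 129 125  27 131 127  31  34  43 113  76  68  69  68
   80  99 113]
 [113 113  33  28  32  30  31  40 172  33  31  33  34 116  68  70  69  69
   69  68  85]
 [114 113  32  33  35  33  34  42  16  33  33  34  32  29  64  68  58  32
   32  33  44]
 [ 33  26  34  33  33  33  33  20  19  32  33  32  33  32  33  15  29  33
   35  42  31]
 [ 31  32  33  32  32  31  31  19  18  33  33  33  33  32  34  32  18  28
   33  33  33]
 [ 29  30  24  23  27  25  26  23  20  30  26  26  23  25  27  28  30  29
   29  33  33]]
```

The catch hit its stop at tab height z 0.106 with 30 N. Next: lift, move above the ball and lower over it.

Call:
step_arm(plan=[[0,0,0.03,0,0,0,1],[0,0.005,0.075,0,0,0,1],[0,0.005,0.12,0,0,0,0.6],[0,0,0.16,0,0,0,0.3],[0.01,-0.01,0.175,0,0,0,-0.1],[0.025,-0.045,0.178,0,0,0,-0.2],[0.042,-0.08,0.178,0,0,0,-0.2],[0.042,-0.086,0.175,0,0,0,-0.2],[0.042,-0.086,0.17,0,0,0,-0.2],[0.042,-0.086,0.17,0,0,0,-0.2]], grip_force=60)

```text
time_s: 26.75
ee_pos: [0.6428, -0.1962, 0.2723]
orientation: [-3.141, 0.002, 0.003]
contact_force: [-0.5, 0.9, -0.3]
gripper_width: 0.598
grip_force: 0.0
```

Run:
```python
from plant import sensors, optics
from h import *
import cv2
s=sensors.read_state();print(s["ee_pos"],s["contact_force"],s["gripper_width"])
d=optics.get_image("wrist");np.savez("wrist10.npz",**d)
print("pred",proj(d,[[.643,-.197,.221],[.643,-.182,.221],[.643,-.212,.221],[.658,-.197,.221],[.628,-.197,.221]]).round(1).tolist())
g=cv2.cvtColor(d["img"],cv2.COLOR_RGB2GRAY)
x,y=proj(d,[[.643,-.197,.221]])[0].round().astype(int);print(x,y)
for v in range(y-90,y+60,10):
    if 0<=v<400: print(v,g[v,x-100:x+101:10])
```

```text
[ 0.64280154 -0.19615127  0.27230229] [-0.49163543  0.9086788  -0.26817812] 0.597932174278764
pred [[312.4, 215.7], [286.2, 215.7], [338.7, 215.6], [312.4, 190.5], [312.4, 239.8]]
312 216
126 [161 202 199 200 200 204 132 129 130 129 127 130 127 128 122 203 204 202
 201 202 202]
136 [ 90 203 203 202 200 201 122 125  93  94  94  95  93 125 120 204 202 205
 106 135 134]
146 [202 205 202 201 202 203 116 111  96  96  96  94 102 119 119 204 203 200
   9  80 114]
156 [201 202 202 203 202 203 111  64 120 119 121 121 117 114 118 202 203 200
   7  81  79]
166 [205 199 202 203 203 201 106  60 117 118 119 119 119 112 117 203 204 202
   5  80  81]
176 [204 203 203 202 203 203 101  61 114 120 120 122 118 113 114 203 200 203
  30  80  82]
186 [204 205 201 201 202 200  51  59 112 117 121 121 116 125 110 203 202 201
  47  82  61]
196 [203 201 201 200 202 203  67  65  41  18  18  20  68 124 106 203 203 200
  87  81  44]
206 [ 78  75 211 203 203 199  69  65  16  23  27  24  22 123 104 202 203 200
  85  82  77]
216 [101  67 139 142 143 113 120  49  14  24  38  23  24 119 111 201 199 202
  82  82  52]
226 [143  59 176 203  99 141  65  65  16  22  24  21  17 123 117 204 203 205
  82  82  80]
236 [203 106 204 202 136 106 109  63  60  16  19  15 119 120 115 203 203 205
  81  81  81]
246 [202 105 117  95 107 105 109  63  61 121 154 121 120 118 122 202 141 117
 117  81  81]
256 [173  28 117  21 111 191 107  65  61 123 123 124 120 119 117 202  44  25
 117  30  80]
266 [ 36 118 118  16 164 105 106  63  66  96  93  87  83 118 127 203   2  14
 117 118  38]
```

The ball appears at (313,216), exactly as predicted. Lowering and gripping.

Call:
step_arm(plan=[[0,0,-0.02,0,0,0,-0.2],[0,-0.0005,-0.04,0,0,0,-0.2],[0,-0.0005,-0.06,0,0,0,-0.2],[0,-0.0005,-0.07,0,0,0,-0.2],[0,-0.0005,-0.07,0,0,0,0],[0,-0.0005,-0.07,0,0,0,0.4],[0,-0.0005,-0.07,0,0,0,1],[0,-0.0005,-0.07,0,0,0,1],[0,-0.0005,-0.07,0,0,0,1],[0,-0.0005,-0.07,0,0,0,1]])

```text
time_s: 27.8
ee_pos: [0.6437, -0.1964, 0.2046]
orientation: [-3.141, 0.001, -0.002]
contact_force: [0.3, 6.0, -0.2]
gripper_width: 0.317
grip_force: 58.9
```

Call:
step_arm(plan=[[-0.005,0,0.001,0,0,0,1],[-0.0095,0,0.0019,0,0,0,1],[-0.0145,0,0.0025,0,0,0,1],[-0.0192,0,0.0029,0,0,0,1],[-0.024,0,0.003,0,0,0,1],[-0.0288,0,0.0029,0,0,0,1],[-0.0337,0,0.0025,0,0,0,1],[-0.0385,0,0.0019,0,0,0,1],[-0.0432,0,0.001,0,0,0,1],[-0.048,0,0,0,0,0,1]])

```text
time_s: 28.8
ee_pos: [0.5959, -0.1972, 0.2051]
orientation: [3.141, -0.001, 0.004]
contact_force: [0.8, -0.6, -0.3]
gripper_width: 0.136
grip_force: 0.0
```

Call:
step_arm(plan=[[-0.005,0,-0.0014,0,0,0,1],[-0.0093,0,-0.0029,0,0,0,1],[-0.011,0,-0.0032,0,0,0,1],[-0.0125,0,-0.0035,0,0,0,1],[-0.0125,0,-0.0035,0,0,0,1],[-0.0125,0,-0.0035,0,0,0,1],[-0.0125,0,-0.0035,0,0,0,1],[-0.0125,0,-0.0035,0,0,0,1],[-0.0125,0,-0.0035,0,0,0,1],[-0.0125,0,-0.0035,0,0,0,1]])

```text
time_s: 29.8
ee_pos: [0.5829, -0.1974, 0.1998]
orientation: [3.142, -0.002, -0.0]
contact_force: [-0.6, 0.1, 1.0]
gripper_width: -0.0
grip_force: 0.0
```

The fingers are fully shut: the ball slipped out because the pads sat too high, and the lever sprang back. I'll push the ball from behind with shut fingers instead, which can't slip out.

Call:
step_arm(plan=[[0,0,0.035,0,0,0,1],[0,0,0.068,0,0,0,1],[0.03,0,0.07,0,0,0,1],[0.07,0,0.07,0,0,0,1],[0.1,0,0.07,0,0,0,1],[0.102,0,0.065,0,0,0,1],[0.102,0,0.035,0,0,0,1],[0.102,0,0.01,0,0,0,1],[0.102,0,0.004,0,0,0,1],[0.102,0,0.004,0,0,0,1]])

```text
time_s: 30.8
ee_pos: [0.6844, -0.1975, 0.2033]
orientation: [-3.141, 0.002, 0.002]
contact_force: [0.1, 0.1, 0.9]
gripper_width: 0.004
grip_force: 0.0
```

Run:
```python
from plant import sensors, optics
from h import *
import cv2
s=sensors.read_state();print(s["ee_pos"],s["contact_force"],s["joint_positions"])
for n in("scene","wrist"):
  d=optics.get_image(n);g=cv2.cvtColor(d["img"],cv2.COLOR_RGB2GRAY)
  P=proj(d,[[.643,-.197,.221],[.586,-.197,.218]]).round().astype(int);print(n,P.tolist())
  x,y=P[0]
  for v in range(y-24,y+28,4 if n=="scene" else 8):
    if 0<=v<400: print(v,g[v,x-40:x+41:4 if n=="scene" else 8])
```

```text
[ 0.68443279 -0.19745979  0.2032923 ] [0.10086023 0.06900424 0.93233653] [-3.73479150e-01  6.43989848e-01  1.34829501e+00 -1.18294671e-04
  1.15091833e+00  1.19863818e+00]
scene [[308, 149], [326, 157]]
125 [132 132 121 115  62  33  31  31  33  94  53 130 131 126 104  50  35  31
  32  32  29]
129 [131 132  99  60  36  46  33  32  30  38 130 129 170 130 134  50  47  32
  31  31  31]
133 [133 132 132  97  29  31  30  31  30  73 132 132 131 121 135  67  51  30
  29  31  29]
137 [132 132 132 131  96  32  30  31  42 133 132 131 135 129 134 116  50  34
  30  30  32]
141 [132 132 133 132 131 132  31  77  76 132 132 144  89 116 134 134  50  45
  32  30  30]
145 [131 132 132 131 131 131  41  74  84  75  22 114 216 127 133 134  57  50
  31  31  31]
149 [132 132 131 132 132 131  65  67 104  41  28  24 209 177 133 133 106  48
  45  37  29]
153 [133 132 132 133 131 130  73  79 195 104  22 123 215 215 133 132 134  50
  43  31  30]
157 [133 132 133 132 120  66 215 216 164 216 130 192 214 214 134 133 133  56
  49  30  33]
161 [133 133 132 100 190 213 216 216 156 216 192 130 214 154 134 110 125  91
  50  34  30]
165 [133 135 168 193 206 186 217 216 214 186 214 114  78 139 135 112 115 102
  50  42  31]
169 [153 202 217 182 217 174  72 106 109  77 114 113 212 213 135 117 106 110
  56  49  30]
173 [217 217 217 217 138 105 110 110 145 194 119 139 204 215 134 103 106  98
  93  50  33]
wrist [[309, 365], [310, 458]]
341 [23 25 25 20 32 10 14 11 27 25 23]
349 [23 26 25 21 12  9 11 13 13 24 24]
357 [23 24 28 23 14  5 12 13 14 25 24]
365 [22 22 25 26 16 12  6 14 11 23 25]
373 [26 23 20 19 21 21 19 21 10 25 23]
381 [25 25 17 24 26 26 25 23 10 19 24]
389 [25 27 22 25 23 26 25 24 16 12 25]
```

The lever is back at rest, with its ball at (308,149) in the scene view, and the fingers are behind it. Pushing forward.

Call:
step_arm(plan=[[-0.008,0,0,0,0,0,1],[-0.016,0,0,0,0,0,1],[-0.024,0,0,0,0,0,1],[-0.032,0,0,0,0,0,1],[-0.04,0,0,0,0,0,1],[-0.047,0,0,0,0,0,1],[-0.054,0,0,0,0,0,1],[-0.06,0,0,0,0,0,1],[-0.066,0,0,0,0,0,1],[-0.066,0,0,0,0,0,1]])

```text
time_s: 31.9
ee_pos: [0.6188, -0.1977, 0.2038]
orientation: [3.141, -0.002, 0.002]
contact_force: [8.6, -2.1, -1.3]
gripper_width: 0.002
grip_force: 4.3
```

Call:
step_arm(plan=[[-0.001,0,0,0,0,0,1],[-0.002,0,0,0,0,0,1],[-0.003,0,0,0,0,0,1],[-0.004,0,0,0,0,0,1],[-0.005,0,0,0,0,0,1],[-0.006,0,0,0,0,0,1],[-0.006,0,0,0,0,0,1],[-0.006,0,0,0,0,0,1],[-0.006,0,0,0,0,0,1],[-0.006,0,0,0,0,0,1]])

```text
time_s: 32.9
ee_pos: [0.6135, -0.1978, 0.2033]
orientation: [3.141, -0.002, 0.003]
contact_force: [11.0, -2.1, -3.5]
gripper_width: 0.003
grip_force: 5.3
```

Call:
step_arm(plan=[[-0.001,0,0,0,0,0,1],[-0.002,0,0,0,0,0,1],[-0.003,0,0,0,0,0,1],[-0.003,0,0,0,0,0,1],[-0.003,0,0,0,0,0,1],[-0.003,0,0,0,0,0,1],[-0.003,0,0,0,0,0,1],[-0.003,0,0,0,0,0,1],[-0.003,0,0,0,0,0,1],[-0.003,0,0,0,0,0,1]])

```text
time_s: 33.9
ee_pos: [0.6106, -0.1978, 0.2029]
orientation: [3.141, -0.002, 0.003]
contact_force: [11.9, -2.0, -7.6]
gripper_width: -0.005
grip_force: 6.1
```

Call:
step_arm(plan=[[-0.001,0,0,0,0,0,1],[-0.002,0,0,0,0,0,1],[-0.003,0,0,0,0,0,1],[-0.004,0,0,0,0,0,1],[-0.004,0,0,0,0,0,1],[-0.004,0,0,0,0,0,1],[-0.004,0,0,0,0,0,1],[-0.004,0,0,0,0,0,1],[-0.004,0,0,0,0,0,1],[-0.004,0,0,0,0,0,1]])

```text
time_s: 34.9
ee_pos: [0.6092, -0.1979, 0.2029]
orientation: [3.14, -0.002, 0.012]
contact_force: [28.6, -2.7, -15.7]
gripper_width: 0.0
grip_force: 14.4
```

The force jumped to 28.6 N, so the lever is at its stop and being held there. Handing in.

```bash
python3 -c "
from plant import job; print(job.sign_off())"
```

```text
the job is handed in; nothing more can be done
None
```

I wound the wheel to its hard stop, pressed the catch down to its stop, and handed in while holding the ball lever at its stop with about 29 N; the hand-in gave no verdict. The wheel springs back about 0.35 rad when let go, so the final clamp on the lens is inferred, not measured; my first ball grip slipped and the lever sprang back once, so I pushed the ball from behind with shut fingers.

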